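# Level the board holder and lock its frame

## Robot

A 6-joint arm with a two-finger parallel gripper is mounted at the origin on the work surface. World frame = base frame: x ahead of the robot, y to its left, z up, the work surface at z = 0. Lengths are in m, angles in rad, forces in N, time in s.
With the tool pointing down it reaches from about 0.35 to 0.925 m from the base axis. Payload 6.4 kg.
Tool frame: the origin (TCP) lies between the finger pads; the fingertips stand 8 mm ahead of it and the grasp point (between the pads) lies 11 mm behind it; z points along the fingers, y is the line along which they close (so a half turn about z gives the same grasp; the last joint's range is limited). The gripper opens to 85 mm and grips with 20 to 120 N. Pads are 22 mm wide; open, the fingers measure 114 mm over their backs; the gripper's body (76 mm by 85 mm) begins 54 mm behind the grasp point. The pads swing forward as they close: fully open they stand 13 mm farther back than shut.
Start: joints at [-1.496, 0.245, 1.558, -0, 1.339, -0.174], TCP at [0.16, -0.63, 0.239] pointing down, gripper open.
Joint ranges: [-3.13, 3.13], [-1.02, 2.26], [0.13, 2.54], [-0.95, 4.09], [0.21, 2.88], [-2.74, 2.74]. Speed limits (rad/s): [2.57, 2.57, 3.14, 3.14, 3.14, 3.14].

## Interface

Orientations are given as [roll, pitch, yaw] about the fixed x, y, z axes, in that order (R = Rz(yaw) Ry(pitch) Rx(roll)).
In Python, from rig import * gives the robot as it stands. The module is installed in compiled form; this text tells all that it offers.
- The arm moves only by the tool send_rows, never from a script. Its argument "motion" is a list of rows, each a list of 7 numbers: the shift along the tool's x, y, z in units of 25 mm (1.0 is 25 mm), then the turn, a rotation vector about the tool's x, y, z in units of 5 degrees (1.0 is 5 degrees), then the closure, from 0 (fully open) to 1 (shut). In form: [[x, y, z, rx, ry, rz, grip], ...]. A call has 1 to 12 rows; each row is the pose to reach, as a shift and turn from the pose commanded when the call began, along the tool's axes at that moment; what a row does not reach only later rows make up. A row lasts 1/12 s, in which the tool goes at most 41.7 mm and 7.16 degrees, less where a joint would pass 70% of its speed; a pose out of reach is approached as far as the arm can. A call with a gripper value outside its range is refused whole. The fingers move at their own pace and stop on an object; "squeeze" is the grip in N (left out, the last holds). Time passes only in rows, so rows that repeat a pose let the fingers close. It gives the time, the measured TCP pose, the force, the opening and the grip force at its end, in the units of the state.
- read_state(): the state, without advancing time (a new reading comes with each control period).
- capture(name): name is "side" or "top" or "wrist"; returns a dict with "color" (480x640x3 uint8, red, green, blue), "fovy" (degrees; the focal length in pixels is half the picture's height over the tangent of half this angle, whatever the lens; pixels are square), "cx", "cy" (the principal point, pixels), "position" and "orientation" of the camera in the world. Camera axes: x right, y up, looking along -z (the intrinsics and any distortion apply to the point x, -y, -z); pixel columns grow to the right and rows downward; lengths in m; the calibration is good to about 2 mm. A picture is of the moment at which its call begins. There is no depth.
- close_job(): hands the job in; it is judged then, once.
The state is a dict: "clock": time; "qpos": joint angles; "dq": joint speeds; "joint_efforts": joint torques, N m; "eef_pos": TCP position; "ee_rot": TCP orientation; "force": force on the tool from outside, world axes, zero at the start; "ft_torque": the same for the moment, N m; "grip_width": finger opening in m; "gripper_force": force on a finger pad.
Only numpy, scipy, OpenCV 4.12 (cv2) and the standard library are available. Lean on these libraries where they do the work, as an engineer would, in place of code of your own. Each camera call takes 0.05 s, during which the arm holds its last target. There are 200 camera calls.

## Task

The circuit-board holder has been left tipped: push the raised long rail of its swinging frame down until the board lies level and the slot in the locking disc stands in line with the lock bar, then push the bar by its upright tab fully home through the slot, so that the frame is locked. Press on the rail, not on the circuit board itself, and leave the other things on the bench where they stand.

Things in the scene. Friction and masses are not known exactly. Their poses are not given: they have to be found in the camera images.
- holder: The circuit-board holder, fixed to the bench. Origin: centre of its underside, on the bench; z up; its -x side roughly faces the robot; +y runs towards the upright with the disc and lock bar. Feet: x +-85 mm, y +-140 mm, below z 26 mm. Uprights: y -128 to -116 and 116 to 128 mm, 42 mm wide, tops at z 139 mm. The bar's dark guide: y 114 to 146 mm, x +-15 mm, top at z 165 mm.
- swing_axis (a point): Centre of the frame's swing axis, 115 mm above the bench, above the holder's origin; the axis is parallel to the holder's y. The swinging frame: rectangle of 12 x 12 mm aluminium rails centred on the axis, 140 mm over the outsides in x, 190 mm in y. Its two long rails lie along y, their centre lines 64 mm from the axis.
- frame (a joint): Swing of the frame about its axis, rad. 0: board level, slot of the disc straight up and in line with the bar. Positive: the holder's -x long rail (the near one) raised, the other lowered; it starts at 0.4 to 1.05. Stops at +-1.25. Balanced and stiff: it stays where it is left; takes about 2 N at a long rail to move.
- lock_bar (a joint): Travel of the lock bar, m: 0 drawn back (nose 6 mm short of the disc), 0.030 fully home, its tab against the guide, the nose 16 mm beyond the disc. Pushed along the holder's -y direction; takes about 2 N and stays where it is left.
- near_rail (a point): Point on the swinging frame: middle of the near long rail's upper face (centre of its 12 mm width, half-way along its 190 mm length). In the frame it lies 64 mm from the swing axis and 6 mm above the plane through the axis; board level: 121 mm above the bench. Its axes turn with the frame.
- slot (a point): Point in the slot of the locking disc, 35 mm from the swing axis. The disc: upright steel disc on the frame's shaft, 90 mm diameter, 8 mm thick (holder y 103 to 111 mm), with one radial slot, 13 mm wide and 23 mm deep, open at the rim. The bar cannot pass the disc anywhere else.
- bar_nose (a point): Tip of the lock bar's nose. The bar: flat steel, 8 mm wide (holder x), 12 mm high, centre line at holder x 0, z 150 mm; the last 7 mm taper to 2 mm wide, so the nose finds its way into the slot with the frame up to about 0.12 rad off and turns the disc the rest.
- tab_face (a point): Centre of the outer (holder +y) face of the bar's upright tab, where it is pushed. The tab is a steel plate 26 mm wide (holder x), 38 mm high, 6 mm thick, from 139 to 177 mm above the bench; with the bar drawn back its outer face is at holder y 182 mm.
- solder_reel: Bystander: reel of solder standing flat, 62 mm diameter, 48 mm high, origin at its underside.
- flux_bottle: Bystander: small amber bottle, 36 mm diameter, 85 mm high, origin at its underside.
- screwdriver: Bystander: screwdriver with an amber handle, 180 mm long, lying on the bench.
- screw_jar: Bystander: small clear jar with a steel lid, 52 mm diameter, 55 mm high, origin at its underside.
- board (a point): The green circuit board, 80 mm (x) by 136 mm (y), fixed in the middle of the swinging frame, 18 mm clear of the long rails, with parts up to 13 mm tall; origin at its centre, on the swing axis, z out of its component side. Not to be pressed on.

How it is judged:
By the outcome, as a careful person would: the job done as asked, in the order asked, and still so for the second after the job is handed in, with the robot touching nothing.
It also fails if it takes over 48 s, if anything falls off the work surface, if the arm or the gripper's body presses on something with over 40 N, if the wrist force passes 120 N, or if a joint passes its speed limit or range.

## Working session

There is one attempt and no reset: what is moved stays moved. The work goes in short steps, Python scripts to look and compute and a tool call to move; the robot and the scene stay as the last step left them, time stands still between calls to the robot, and variables do not carry over. Pictures are saved under pics/ and viewed, at most 10 in all, crops included, and the job is handed in when it is done.

Besides the shell and the picture viewer there is one more tool, called after "Call:" as name(argument=value, ...) on one line, values as JSON. send_rows: Moves the arm, as the interface text tells. Its arguments: {"type":"object","properties":{"motion":{"type":"array"},"squeeze":{"type":"number"}},"required":["motion"]}

```bash
mkdir -p pics
python3 - <<'E'
from rig import *
import cv2
s=read_state();print(s)
for n in("side","top"):
    c=capture(n);cv2.imwrite(f"pics/{n}0.png",c["color"][:,:,::-1]);print({k:v for k,v in c.items() if k!="color"})
E
```

```text
{'clock': 0.0, 'qpos': array([-1.49610176e+00,  2.45799227e-01,  1.55900801e+00,  2.10745752e-05,
        1.33871742e+00, -1.74111337e-01]), 'dq': array([-0.00045194, -0.00180116,  0.00077747, -0.00010571, -0.00130969,
        0.00018788]), 'joint_efforts': array([ 1.93837121e-03, -4.29503059e+01, -3.26127326e+01, -3.02555677e-06,
        5.27728815e-03, -3.05279386e-06]), 'eef_pos': array([ 0.16002289, -0.62943466,  0.23819304]), 'ee_rot': array([-3.13969341e+00, -3.54876458e-04,  2.48800696e-01]), 'force': array([0.20134328, 0.55447695, 0.10180824]), 'ft_torque': array([-0.01620196, -0.01080544,  0.02376824]), 'gripper_force': 0.0, 'grip_width': 0.08553677832987285}
{'fovy': 46.67154928098238, 'cx': 307.14856999803715, 'cy': 243.16498640956087, 'position': array([ 0.22780733, -0.59427739,  0.74008873]), 'orientation': array([ 7.72628027e-01,  5.59913533e-04, -6.28932808e-01])}
{'fovy': 51.329422820203675, 'cx': 327.6697339194029, 'cy': 239.68061696412545, 'position': array([ 0.4638135 , -0.09328104,  0.92867146]), 'orientation': array([ 0.16271858, -0.01806313, -1.56344665])}
```

View pics/side0.png

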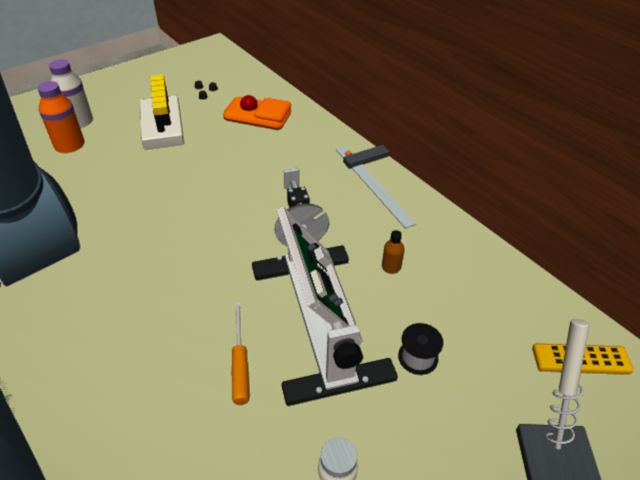

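View pics/top0.png

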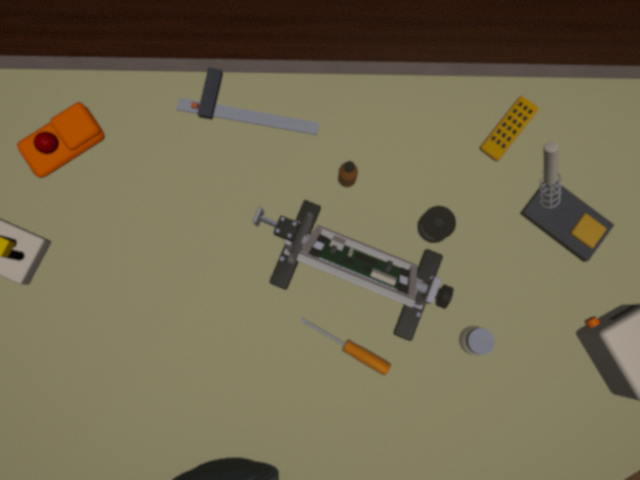

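The top view shows the holder's feet at about (296,245) and (418,295) and the lock-bar tab at (259,217). In the side view the slot is at about (318,216), the tab at (291,178), and the raised near rail runs from (283,212) to (325,325). Next I'll measure the feet and enlarge both views.

```bash
cat > h.py <<'E'
import numpy as np, cv2
from scipy.spatial.transform import Rotation as R
def cam(c):
    f=240/np.tan(np.radians(c["fovy"])/2)
    return f,c["cx"],c["cy"],np.array(c["position"]),R.from_euler("xyz",c["orientation"]).as_matrix()
def ray(c,p):
    f,cx,cy,o,M=cam(c); d=M@np.array([(p[0]-cx)/f,-(p[1]-cy)/f,-1]); return o,d
def onz(c,p,z):
    o,d=ray(c,p); return o+d*(z-o[2])/d[2]
def onplane(c,p,q,n):
    o,d=ray(c,p); return o+d*((q-o)@n)/(d@n)
def proj(c,P):
    f,cx,cy,o,M=cam(c); q=M.T@(np.asarray(P)-o); return np.array([cx-f*q[0]/q[2],cy+f*q[1]/q[2]])
def tri(c1,p1,c2,p2):
    o1,d1=ray(c1,p1);o2,d2=ray(c2,p2);d1/=np.linalg.norm(d1);d2/=np.linalg.norm(d2)
    t=np.linalg.lstsq(np.stack([d1,-d2],1),o2-o1,rcond=None)[0]
    a,b=o1+d1*t[0],o2+d2*t[1]; return (a+b)/2,np.linalg.norm(a-b)
E
python3 - <<'E'
from rig import *
from h import *
import pickle
S,T=capture("side"),capture("top");pickle.dump((S,T),open("c0.pkl","wb"))
im=T["color"];m=(im.max(2)<70).astype(np.uint8);m[:180]=0;m[345:]=0;m[:,:260]=0;m[:,470:]=0
n,l,st,ce=cv2.connectedComponentsWithStats(m)
for i in range(1,n):
    if st[i,4]>40: print(st[i],ce[i].round(1), cv2.boxPoints(cv2.minAreaRect(np.argwhere(l==i)[:,::-1].astype(np.float32))).round(1).tolist())
cv2.imwrite("pics/t1.png",cv2.resize(im[190:350,240:460,::-1],None,fx=3.6,fy=3.6,interpolation=cv2.INTER_CUBIC))
cv2.imwrite("pics/s1.png",cv2.resize(S["color"][160:410,220:420,::-1],None,fx=2.4*1,fy=2.4,interpolation=cv2.INTER_CUBIC))
E
```

```text
[339 180  14   6  55] [345.5 182.3] [[338.5, 184.1999969482422], [339.1000061035156, 179.39999389648438], [352.1000061035156, 181.0], [351.5, 185.8000030517578]]
[274 201  46  57 969] [298.2 225.3] [[266.1000061035156, 240.89999389648438], [295.5, 191.89999389648438], [323.8999938964844, 208.89999389648438], [294.5, 257.8999938964844]]
[ 418  206   37   36 1004] [436.1 223.9] [[412.0, 226.0], [438.0, 200.0], [460.5, 222.5], [434.5, 248.5]]
[ 309  235  101   59 1531] [359.6 262.1] [[308.0, 253.5], [316.70001220703125, 232.1999969482422], [415.6000061035156, 272.3999938964844], [406.8999938964844, 293.79998779296875]]
[417 250  25  40 554] [428.3 266.1] [[411.1000061035156, 281.79998779296875], [425.5, 248.1999969482422], [443.0, 255.6999969482422], [428.6000061035156, 289.29998779296875]]
[270 252  27  37 518] [283.  272.3] [[268.8999938964844, 281.79998779296875], [281.79998779296875, 251.89999389648438], [298.70001220703125, 259.1000061035156], [285.79998779296875, 289.1000061035156]]
[436 285  17  23 274] [443.7 296. ] [[433.1000061035156, 303.20001220703125], [441.0, 283.3999938964844], [454.1000061035156, 288.70001220703125], [446.20001220703125, 308.5]]
[416 291  12  12  98] [420.9 297. ] [[416.0, 291.0], [427.0, 291.0], [427.0, 302.0], [416.0, 302.0]]
[394 306  28  34 557] [406.7 322.6] [[392.8999938964844, 333.6000061035156], [403.70001220703125, 303.70001220703125], [421.3999938964844, 310.1000061035156], [410.5, 340.0]]
```

View pics/t1.png

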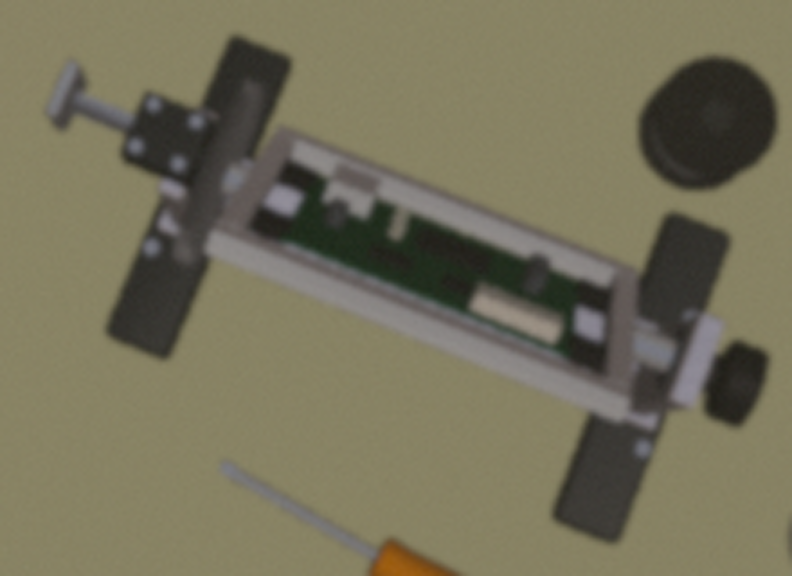

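View pics/s1.png

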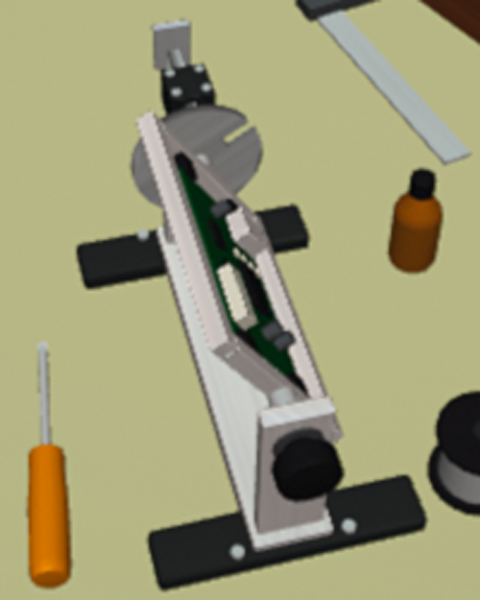

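The top crop shows the feet corners, the guide bolts centred at crop (166,133) and the tab at (66,95). In the side crop the slot runs from (255,125) at the rim to (226,141), the guide bolts are centred at (188,81), and the near rail end is at (147,118).

Run:
```python
from h import *
import pickle
S,T=pickle.load(open("c0.pkl","rb"))
t=lambda x,y:(x/3.6+240-.36,y/3.6+190-.36); s=lambda x,y:(x/2.4+220-.3,y/2.4+160-.3)
g,e=tri(T,t(166,133.5),S,s(188,81));print("guide",g.round(4),e)
for z in(.012,.02,.026):
    C=np.array([onz(T,t(*p),z)[:2] for p in[(237,34),(106,333),(733,238),(616,545)]])
    print(z,C.mean(0).round(4),"len",np.linalg.norm(C[0]-C[1]),np.linalg.norm(C[2]-C[3]),"sep",np.linalg.norm((C[0]+C[1]-C[2]-C[3])/2))
    v=(C[0]+C[1]-C[2]-C[3]);yaw=np.arctan2(v[1],v[0])-np.pi/2;w=C[0]-C[1]+C[2]-C[3];print("yaw",yaw,np.arctan2(w[1],w[0]))
    if z==.02: O=C.mean(0);Y=yaw
gy=g[:2]-O;yaw2=np.arctan2(gy[1],gy[0])-np.pi/2;print("guide dist",np.linalg.norm(gy),yaw2)
for Y_ in(Y,yaw2):
    H=R.from_euler("z",Y_).as_matrix();o=np.r_[O,0]
    for p in[(256,125),(240,133),(226,141)]:
        q=H.T@(onplane(S,s(*p),o+H@[0,.103,0],H[:,1])-o);print("slot",q.round(4),"r",np.hypot(q[0],q[2]-.115),"th",np.arctan2(q[0],q[2]-.115))
    # disc outline check, rail check
    for th in(.7,.8,.9,1.):
        P=[R.from_euler("y",th).apply([-.070,y,.006])+[0,0,.115] for y in(.095,-.095)]
        print(th,[((proj(S,o+H@p)-[219.7,159.7])*2.4).round(0).tolist() for p in P],[((proj(T,o+H@p)-[239.6,189.6])*3.6).round(0).tolist() for p in P])
    print("tabtop",[((proj(T,o+H@[x,.182,.177])-[239.6,189.6])*3.6).round(0).tolist() for x in(-.013,.013)],"axis/guide",[((proj(T,o+H@[0,y,.165])-[239.6,189.6])*3.6).round(0).tolist() for y in(.13,)])
```

```text
guide [ 0.6104 -0.0413  0.1631] 0.0023068442135347486
0.012 [ 0.5608 -0.1631] len 0.1695986157826426 0.16832963036062404 sep 0.2781400357553541
yaw -0.3853908595771609 -0.38826768753070723
0.02 [ 0.5599 -0.1625] len 0.16811849014687497 0.16686057944882068 sep 0.2757126444977364
yaw -0.3853908595771609 -0.38826768753070723
0.026 [ 0.5593 -0.162 ] len 0.16700839592004907 0.16575879126496834 sep 0.27389210105452316
yaw -0.3853908595771611 -0.3882676875307073
guide dist 0.1313139820202824 -0.39496179816984167
slot [0.0418 0.103  0.1402] r 0.048817204574975834 th 1.0292167810324042
slot [0.0309 0.103  0.1354] r 0.03702908407046927 th 0.9881174473694634
slot [0.0213 0.103  0.1303] r 0.0262377049556146 th 0.9502568174941076
0.7 [[121.0, 128.0], [190.0, 360.0]] [[198.0, 271.0], [613.0, 443.0]]
0.8 [[129.0, 122.0], [200.0, 353.0]] [[203.0, 259.0], [619.0, 432.0]]
0.9 [[138.0, 115.0], [210.0, 346.0]] [[207.0, 245.0], [626.0, 419.0]]
1.0 [[147.0, 109.0], [221.0, 340.0]] [[213.0, 231.0], [633.0, 405.0]]
tabtop [[42.0, 110.0], [67.0, 55.0]] axis/guide [[169.0, 134.0]]
slot [0.0407 0.103  0.1405] r 0.04807582030617873 th 1.010686464228268
slot [0.0299 0.103  0.1357] r 0.036302157720827434 th 0.965524907289027
slot [0.0203 0.103  0.1304] r 0.02551720147535417 th 0.9204412548710165
0.7 [[123.0, 128.0], [189.0, 360.0]] [[198.0, 269.0], [611.0, 445.0]]
0.8 [[130.0, 121.0], [198.0, 353.0]] [[202.0, 256.0], [618.0, 433.0]]
0.9 [[139.0, 115.0], [208.0, 346.0]] [[207.0, 243.0], [624.0, 420.0]]
1.0 [[148.0, 109.0], [219.0, 340.0]] [[213.0, 229.0], [631.0, 407.0]]
tabtop [[44.0, 106.0], [69.0, 52.0]] axis/guide [[170.0, 132.0]]
```

```bash
cat >> h.py <<'E'
O=np.array([.5608,-.1631,0]); YAW=-.387; H=R.from_euler("z",YAW).as_matrix()
def units(s,hp):
    """hp: fingertip target in holder mm -> shift/turn units in the tool axes"""
    tip=O+H@(np.array(hp)/1000); tcp=tip+[0,0,.008]
    M=R.from_euler("xyz",s["ee_rot"]); G=R.from_euler("xyz",[np.pi,0,YAW])
    return np.r_[M.inv().apply(tcp-s["eef_pos"])/.025,np.degrees((M.inv()*G).as_rotvec())/5].round(2)
def tip(s):
    M=R.from_euler("xyz",s["ee_rot"]).as_matrix();return (H.T@(s["eef_pos"]+M[:,2]*.008-O)*1000).round(1)
E
python3 - <<'E'
from rig import *
from h import *
s=read_state();print(tip(s),units(s,[-36,0,210]))
E
```

```text
[-195.  -583.3  230.6] [ 1.897e+01 -1.499e+01  8.500e-01 -1.000e-02  0.000e+00  7.290e+00]
```

Call:
send_rows(motion=[[19,-15,0.5,0,0,7.3,1],[19,-15,0.5,0,0,7.3,1],[19,-15,0.5,0,0,7.3,1],[19,-15,0.5,0,0,7.3,1],[19,-15,0.5,0,0,7.3,1],[19,-15,0.5,0,0,7.3,1],[19,-15,0.5,0,0,7.3,1],[19,-15,0.5,0,0,7.3,1],[19,-15,0.5,0,0,7.3,1],[19,-15,0.5,0,0,7.3,1],[19,-15,0.5,0,0,7.3,1],[19,-15,0.5,0,0,7.3,1]])

```text
clock: 1.2
eef_pos: [0.4642, -0.2321, 0.229]
ee_rot: [3.141, -0.0, -0.388]
force: [0.3, -0.7, -0.6]
grip_width: 0.0002
gripper_force: 0.0
```

Run:
```python
from rig import *
from h import *
s=read_state();print(s["clock"],s["qpos"].round(2),tip(s),s["grip_width"],units(s,[-36,0,200]))
```

```text
1.2 [-0.68 -0.06  1.9  -0.    1.3   1.28] [ -63.4 -100.4  221. ] 0.00015910555434201572 [ 1.09 -4.02  0.84  0.   -0.   -0.02]
```

Call:
send_rows(motion=[[1.1,-4,0.8,0,0,0,1],[1.1,-4,0.8,0,0,0,1],[1.1,-4,0.8,0,0,0,1],[1.1,-4,0.8,0,0,0,1],[1.1,-4,0.8,0,0,0,1],[1.1,-4,0.8,0,0,0,1]])

```text
clock: 1.7
eef_pos: [0.5264, -0.1523, 0.209]
ee_rot: [3.141, 0.0, -0.388]
force: [0.6, -0.2, -0.2]
grip_width: -0.0001
gripper_force: 0.0
```

Run:
```python
from rig import *
from h import *
s=read_state();print(s["clock"],tip(s),s["force"])
for th in(.95,.8,.65,.5,.35,.2,.1,0,-.04):
    c,n=np.cos(th),np.sin(th);print(th,units(s,[-70*c+6*n+(1 if th>.3 else 3),0,115+70*n+6*c])[:3])
c=capture("side")
cv2.imwrite("pics/s2.png",cv2.resize(c["color"][130:380,180:430,::-1],None,fx=2.4,fy=2.4))
```

```text
1.7 [-35.9  -3.  201. ] [ 0.59268061 -0.15395791 -0.1678723 ]
0.95 [ 0.04 -0.12  1.02]
0.8 [-0.3  -0.12  1.26]
0.65 [-0.61 -0.12  1.55]
0.5 [-0.87 -0.12  1.89]
0.35 [-1.07 -0.12  2.25]
0.2 [-1.14 -0.12  2.65]
0.1 [-1.21 -0.12  2.92]
0 [-1.24 -0.12  3.2 ]
-0.04 [-1.25 -0.12  3.31]
```

View pics/s2.png

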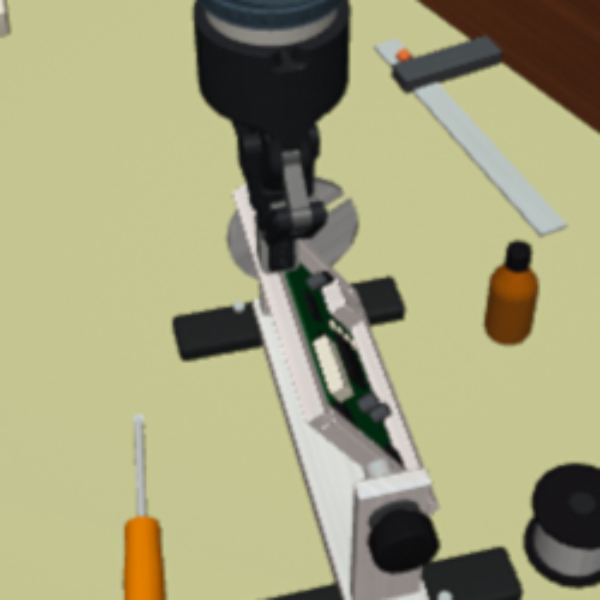

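The tip, at crop (280,265), is above the near rail. I'll bias it slightly outward, away from the board, and press along the arc.

Call:
send_rows(motion=[[-0.1,-0.1,0.6,0,0,0,1],[-0.1,-0.1,1.0,0,0,0,1],[-0.3,-0.1,1.15,0,0,0,1],[-0.45,-0.1,1.3,0,0,0,1],[-0.6,-0.1,1.42,0,0,0,1],[-0.75,-0.1,1.55,0,0,0,1],[-0.9,-0.1,1.7,0,0,0,1],[-1.0,-0.1,1.9,0,0,0,1],[-1.1,-0.1,2.1,0,0,0,1],[-1.2,-0.1,2.25,0,0,0,1]])

```text
clock: 2.58
eef_pos: [0.4992, -0.1391, 0.1526]
ee_rot: [3.141, 0.0, -0.39]
force: [0.1, -0.7, 2.3]
grip_width: 0.0001
gripper_force: 1.2
```

Call:
send_rows(motion=[[0,0,0.2,0,0,0,1],[-0.05,0,0.4,0,0,0,1],[-0.1,0,0.55,0,0,0,1],[-0.1,0,0.7,0,0,0,1],[-0.1,0,0.8,0,0,0,1],[-0.1,0,0.9,0,0,0,1],[-0.1,0,0.95,0,0,0,1],[-0.1,0,0.95,0,0,0,1]])

```text
clock: 3.25
eef_pos: [0.4976, -0.1372, 0.1285]
ee_rot: [-3.141, 0.0, -0.388]
force: [1.0, -0.5, 0.3]
grip_width: -0.0
gripper_force: 0.0
```

Run:
```python
from rig import *
from h import *
s=read_state();print(s["clock"],tip(s),s["force"])
c=capture("side")
cv2.imwrite("pics/s3.png",cv2.resize(c["color"][130:380,180:430,::-1],None,fx=2.4,fy=2.4))
```

```text
3.25 [-68.4   0.2 120.5] [ 0.99434126 -0.48685621  0.30825657]
```

View pics/s3.png

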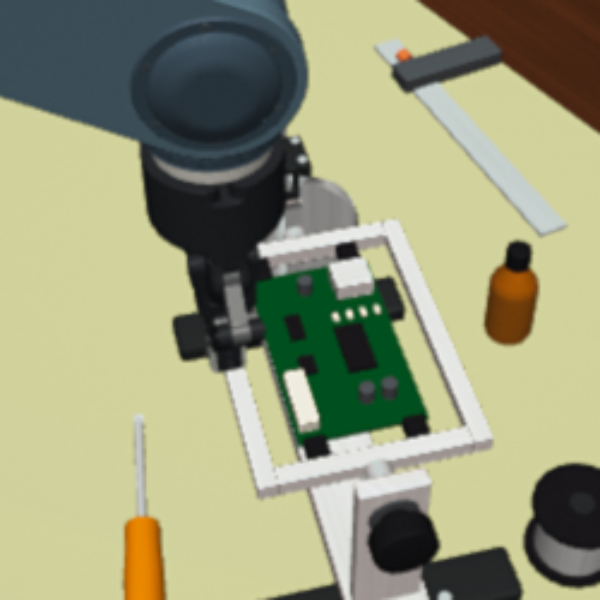

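The frame now looks level. I'll lift, go round above the tab, and check the slot.

Call:
send_rows(motion=[[0,0,-1.6,0,0,0,1],[0,0,-3.2,0,0,0,1],[0,0,-3.8,0,0,0,1],[2.75,-8.8,-3.8,0,0,0,1],[2.75,-8.8,-3.8,0,0,0,1],[2.75,-8.8,-3.8,0,0,0,1],[2.75,-8.8,-3.8,0,0,0,1],[2.75,-8.8,-3.8,0,0,0,1],[2.75,-8.8,-3.8,0,0,0,1],[2.75,-8.8,-3.8,0,0,0,1],[2.75,-8.8,-3.8,0,0,0,1]])

```text
clock: 4.22
eef_pos: [0.6448, 0.0414, 0.2235]
ee_rot: [3.141, 0.0, -0.386]
force: [0.0, -1.1, 0.5]
grip_width: -0.0003
gripper_force: 0.0
```

Run:
```python
from rig import *
from h import *
s=read_state();print(s["clock"],tip(s),s["force"],units(s,[0,205,148]))
c=capture("side");t=capture("top")
for th in(-.1,0,.1):
  for w in(-.067,.067):print(th,((proj(c,O+H@(R.from_euler("y",th).apply([w,-.095,.006])+[0,0,.115]))-[239.7,129.7])*3).round(0))
a=cv2.resize(c["color"][130:330,240:380],None,fx=3,fy=3);b=cv2.resize(t["color"][190:320,240:360],None,fx=3,fy=3)
b=cv2.copyMakeBorder(b,0,600-b.shape[0],0,0,0);cv2.imwrite("pics/s4.png",np.hstack([a,b])[:,:,::-1])
```

```text
4.2167 [  0.6 221.  215.5] [ 0.03501568 -1.11252472  0.52856589] [-0.03  0.64  2.7   0.    0.    0.01]
-0.1 [143. 616.]
-0.1 [427. 541.]
0 [144. 608.]
0 [427. 550.]
0.1 [145. 598.]
0.1 [426. 559.]
```

View pics/s4.png

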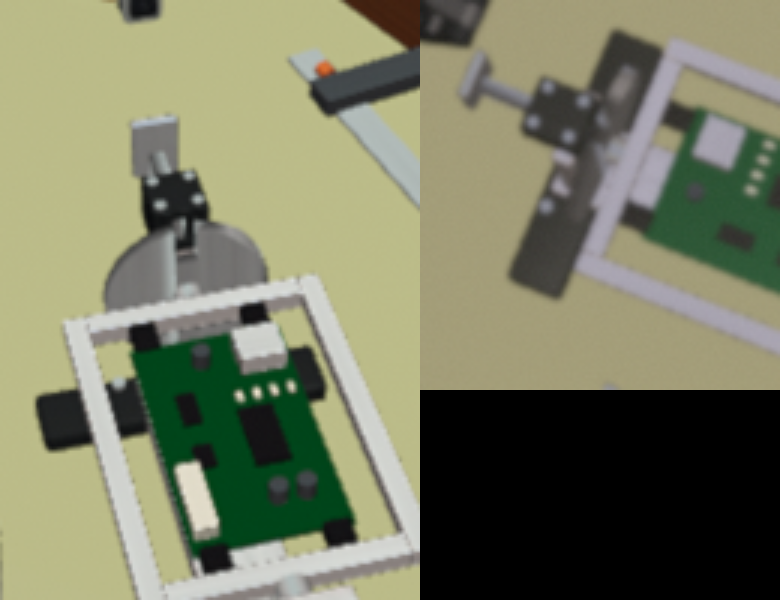

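The slot, at crop (186,235), is in line with the bar. I'll descend beyond the tab and push.

Call:
send_rows(motion=[[0,0,1.4,0,0,0,1],[0,0,2.8,0,0,0,1],[0,0,2.8,0,0,0,1],[0,0.4,2.8,0,0,0,1],[0,0.7,2.8,0,0,0,1],[0,0.9,2.8,0,0,0,1],[0,1.0,2.8,0,0,0,1],[0,1.1,2.8,0,0,0,1],[0,1.2,2.8,0,0,0,1],[0,1.3,2.8,0,0,0,1]])

```text
clock: 5.15
eef_pos: [0.6328, 0.0101, 0.1552]
ee_rot: [-3.141, -0.002, -0.388]
force: [1.5, 1.5, 0.9]
grip_width: -0.0004
gripper_force: 1.1
```

Run:
```python
from rig import *
from h import *
s=read_state();print(s["clock"],tip(s),H.T@s["force"],units(s,[0,170,145.5]))
```

```text
5.15 [  1.3 187.6 147.2] [0.84929345 1.99882087 0.85590646] [-0.05  0.7   0.07 -0.01 -0.02 -0.01]
```

In contact at 2 N. I'll continue.

Call:
send_rows(motion=[[0,0.1,0,0,0,0,1],[0,0.2,0,0,0,0,1],[0,0.3,0,0,0,0,1],[0,0.4,0,0,0,0,1],[0,0.5,0,0,0,0,1],[0,0.6,0,0,0,0,1],[0,0.65,0,0,0,0,1]])

```text
clock: 5.73
eef_pos: [0.6259, -0.0052, 0.1539]
ee_rot: [3.142, 0.0, -0.388]
force: [1.6, 1.6, 1.8]
grip_width: -0.0004
gripper_force: 1.0
```

Run:
```python
from rig import *
from h import *
s=read_state();print(s["clock"],tip(s),H.T@s["force"])
c=capture("side");t=capture("top")
a=cv2.resize(c["color"][130:330,240:380],None,fx=3,fy=3);b=cv2.resize(t["color"][190:320,240:360],None,fx=3,fy=3)
b=cv2.copyMakeBorder(b,0,600-b.shape[0],0,0,0);cv2.imwrite("pics/s5.png",np.hstack([a,b])[:,:,::-1])
```

```text
5.7333 [  0.7 170.8 145.9] [0.92097974 2.1071071  1.80531191]
```

View pics/s5.png

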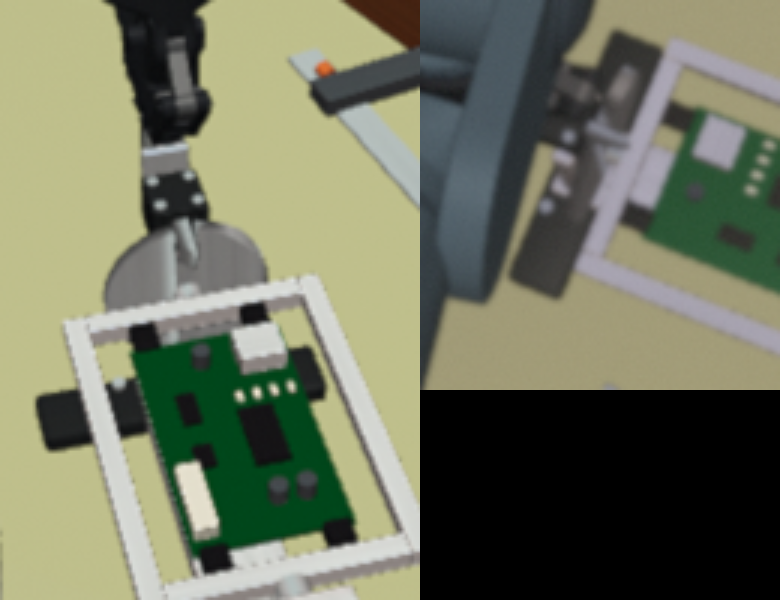

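The nose is through the slot, at crop (190,245), and the tab is still just off the guide. I'll push to the stop in small steps.

Call:
send_rows(motion=[[0,0.04,0,0,0,0,1],[0,0.08,0,0,0,0,1],[0,0.12,0,0,0,0,1],[0,0.12,0,0,0,0,1]])

```text
clock: 6.17
eef_pos: [0.6247, -0.0077, 0.1538]
ee_rot: [3.141, 0.001, -0.388]
force: [0.1, 1.7, -0.1]
grip_width: -0.0
gripper_force: 0.7
```

Call:
send_rows(motion=[[0,0.04,0,0,0,0,1],[0,0.08,0,0,0,0,1],[0,0.08,0,0,0,0,1]])

```text
clock: 6.42
eef_pos: [0.6244, -0.0084, 0.1539]
ee_rot: [-3.139, -0.0, -0.388]
force: [3.2, 5.6, -0.8]
grip_width: -0.0002
gripper_force: 3.2
```

Call:
send_rows(motion=[[0,0.04,0,0,0,0,1],[0,0.06,0,0,0,0,1],[0,0.06,0,0,0,0,1]])

```text
clock: 6.67
eef_pos: [0.6243, -0.0086, 0.1539]
ee_rot: [-3.136, -0.001, -0.388]
force: [6.0, 10.2, -1.7]
grip_width: -0.0003
gripper_force: 5.8
```

Run:
```python
from rig import *
from h import *
s=read_state();print(s["clock"],tip(s),H.T@s["force"])
```

```text
6.6667 [  0.5 167.1 145.9] [ 1.69397609 11.74617884 -1.67471746]
```

At the stop: 12 N and no further motion. I'll back off, rise clear and check.

Call:
send_rows(motion=[[0,-0.5,0,0,0,0,1],[0,-1.5,0,0,0,0,1],[0,-2,0,0,0,0,1],[0,-2,-1.5,0,0,0,1],[0,-2,-3,0,0,0,1],[0,-4,-4,0,0,0,1],[0,-5,-4,0,0,0,1],[0,-5,-4,0,0,0,1],[0,-5,-4,0,0,0,1]])

```text
clock: 7.42
eef_pos: [0.6712, 0.1064, 0.2545]
ee_rot: [3.141, -0.001, -0.385]
force: [-0.0, -0.5, -1.4]
grip_width: -0.0002
gripper_force: 0.0
```

Run:
```python
from rig import *
from h import *
s=read_state();print(s["clock"],tip(s),s["force"])
c=capture("side");t=capture("top")
a=cv2.resize(c["color"][130:330,240:380],None,fx=3,fy=3);b=cv2.resize(t["color"][190:320,240:360],None,fx=3,fy=3)
b=cv2.copyMakeBorder(b,0,600-b.shape[0],0,0,0);cv2.imwrite("pics/s6.png",np.hstack([a,b])[:,:,::-1])
```

```text
7.4167 [  0.6 291.2 246.5] [-0.03892771 -0.51945218 -1.43469575]
```

View pics/s6.png

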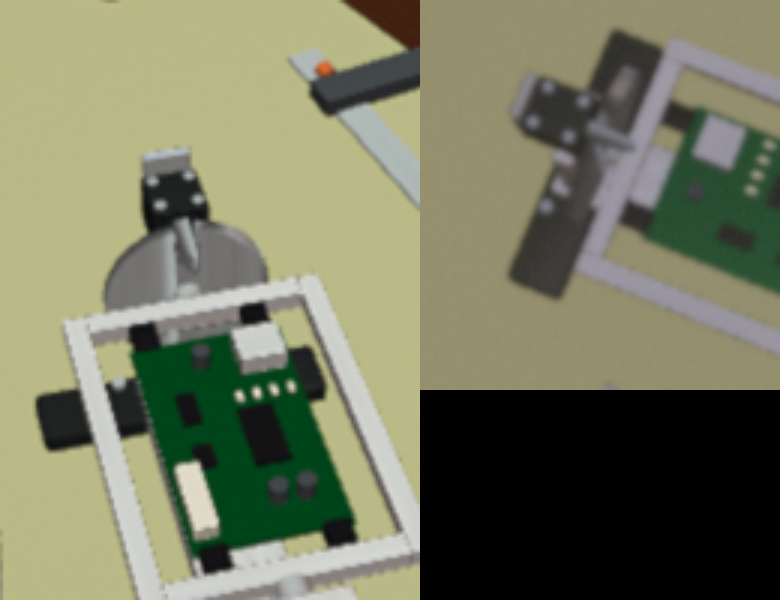

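The tab sits against the guide (top crop (522,95)), the nose is through the slot, the frame is level and the robot is clear.

```bash
python3 -c "
from rig import *
print(close_job())"
```

```text
the job is handed in; nothing more can be done
None
```

The frame was pressed level by its near rail and the lock bar pushed fully home through the slot, so it is locked. The robot was clear when the job was handed in, at about 7.5 s of the 48 s allowed.

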